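# Zero a photometer on the blank and read the sample

## Robot

A 7-joint arm with a two-finger parallel gripper is mounted at the origin on a cart in front of the work surface, level with it; the furniture and walls round the work are solid. World frame = base frame: x ahead of the robot, y to its left, z up, the work surface at z = 0. Lengths are in m, angles in rad, forces in N, time in s.
With the tool pointing down it reaches from about 0.35 to 0.9 m from the base axis. Payload 19.9 kg.
Tool frame: the origin (TCP) lies midway between the tips of the shut fingers; the grasp point (between the pads) lies 19 mm behind it; z points along the fingers, y is the line along which they close (so a half turn about z gives the same grasp; the last joint's range is limited). The gripper opens to 94 mm and grips with 3 to 60 N. Pads are 16 mm wide; open, the fingers measure 119 mm over their backs; the gripper's body (75 mm by 177 mm) begins 78 mm behind the grasp point.
Start: joints at [1.103, 0.417, -0.01, 1.614, 0.005, 1.111, -0.053], TCP at [0.259, -0.569, 0.176] pointing down, gripper open.
Joint ranges: [-2.81, 2.81], [-0.39, 2.02], [-1.27, 1.25], [0.06, 2.57], [-1.19, 4.33], [0.19, 2], [-2.82, 2.82]. Speed limits (rad/s): [1.89, 1.89, 2.39, 2.39, 3.01, 3.01, 3.01].

## Interface

Orientations are given as a 3x3 rotation matrix whose columns are the frame's x, y, z axes.
In Python, from plant import * gives the robot as it stands.
- The arm moves only by the tool arm_command, never from a script. Its argument "deltas" is a list of rows, each a list of 6 numbers: the shift along the tool's x, y, z scaled (see below), then the turn, a rotation vector about the tool's x, y, z scaled (see below). A call has 1 to 12 rows; each row shifts and turns the commanded pose from where the row before left it, along the tool's axes as they then stand; what a row does not reach is not made up. The controller multiplies each number of a shift by 20 mm and each number of a turn by 4 degrees. A row lasts 1/8 s, in which the tool goes at most 62.5 mm and 10.7 degrees, less where a joint would pass 70% of its speed; a pose out of reach is approached as far as the arm can. A call with a number of a shift or a turn outside -1 to 1 is refused whole. A call with a gripper value outside its range is refused whole. "grip" is the opening, from 0 (shut) to 1 (fully open), set as the call begins (left out, the last holds). The fingers move at their own pace and stop on an object; "grip_force" is the grip in N (left out, the last holds). Time passes only in rows, so rows that do not move let the fingers close. It gives the time, the measured TCP pose, the force, the opening and the grip force at its end, in the units of the state.
- observe(): the state, without advancing time (a new reading comes with each control period).
- read_camera(name): name is "side" or "top" or "wrist"; returns a dict with "img" (384x512x3 uint8, red, green, blue), "z_map" (384x512 float32, m along the optical axis (not along the pixel's ray), 0 where there is no reading), "fx", "fy", "cx", "cy" (pixels), "view" (4x4, takes a point from world to camera coordinates). Camera axes: x right, y up, looking along -z (the intrinsics and any distortion apply to the point x, -y, -z); pixel columns grow to the right and rows downward; lengths in m; the calibration is good to about 2 mm. A picture is of the moment at which its call begins.
- hand_in(): hands the job in; it is judged then, once.
The state is a dict: "time": time; "qpos": joint angles; "joint_velocities": joint speeds; "joint_efforts": joint torques, N m; "tcp_pos": TCP position; "tool_rot": TCP orientation; "ft_force": force on the tool from outside, world axes, zero at the start; "wrist_torque": the same for the moment, N m; "gripper_width": opening from 0.0 (shut) to 1.0 (fully open); "gripper_force": force on a finger pad.
Only numpy, scipy, OpenCV 4.12 (cv2) and the standard library are available. Lean on these libraries where they do the work, as an engineer would, in place of code of your own. Each camera call takes 0.05 s, during which the arm holds its last target. There are 200 camera calls.

## Task

Take a reading on the bench photometer with light touches of the fingertips: push the half-open lid of the cuvette compartment fully shut, press the long bar-shaped zero key, push the rod at the front fully in so that the sample replaces the blank in the beam, then press the round read key. Press each key down distinctly and let it come up again. Lift or carry nothing, do not press the two small square wavelength keys, do not press hard or shove the photometer about, and leave the dropper bottles, the forceps and everything else on the bench where they are.

Things in the scene. Friction and masses are not known exactly. Their poses are not given: they have to be found in the camera images.
- photometer: white bench photometer, 205 mm deep, 210 wide, 98 high with the lid shut, loose, 2 to 3 kg, on rubber feet. Origin: centre of its underside, on the sunk part of the top, z -0.004. x: front to rear, y: to its left; yaw -0.4 to -0.12 (front toward the robot). Left: flat key deck, surface at z 0.052, slanted display behind. Right: cuvette compartment with the lid.
- lid (a joint): angle of the white compartment lid, rad: 0 shut; starts half open, 0.65 to 1.05; limit 1.25. Plate 124 mm long from the rear hinge to its front edge, 89 wide, 11 thick, small grip lip in front. Stiff hinge: stays at any angle, neither falls nor springs; pushing it down from above takes 1 to 4 N. Shut, its top lies 97.5 mm above the surface it stands on.
- lid_hinge (a point): middle of the lid's rear edge, on its outer (upper) face. Lid shut: (0.066, -0.0585, 0.0975) in the photometer frame. The hinge axis lies 10.5 mm under it, along the photometer's y.
- lid_front (a point): point on the middle line of the lid's outer (upper) face, 115 mm in front of lid_hinge, 9 mm behind the front edge; moves with the lid. Lid shut: (-0.049, -0.0585, 0.0975) in the photometer frame.
- zero_key (a joint): how far the zero key is pressed, m: 0 up, 0.005 fully down; needs 1.8 N to begin and 4.8 N fully down, springs back. It counts as pressed beyond 0.0025 for 0.1 s.
- zero_key_top (a point): centre of the top of the zero key: the long dark bar-shaped key, 34 mm (along the photometer's y) by 15 mm, in the front row of the deck at the left. Its top stands 9 mm above the deck and it is pressed straight down.
- read_key (a joint): how far the read key is pressed, m: as for zero_key (same spring, same 0.005 travel, pressed beyond 0.0025 for 0.1 s).
- read_key_top (a point): centre of the top of the read key: the dark round key, 25 mm across, in the front row of the deck at the right (next to the compartment, 56 mm from the zero key). Its top stands 9 mm above the deck.
- up_key (a joint): how far the wavelength-up key is pressed, m (0 up, 0.005 down); not to be pressed.
- up_key_top (a point): centre of the top of the wavelength-up key: small dark square key, 11 mm, in the rear row at the left, 52 mm behind the front row; same height as the others.
- down_key (a joint): how far the wavelength-down key is pressed, m (0 up, 0.005 down); not to be pressed.
- down_key_top (a point): centre of the top of the wavelength-down key: small dark square key, 11 mm, in the rear row at the right, 40 mm from the up key.
- rod (a joint): travel of the cuvette carriage's push rod, m: 0 = pulled out, blank in the light beam (start); 0.030 = pushed fully in against its stop, sample in the beam. Slides along the photometer's +x with about 2.5 N of friction and stays where it is left.
- rod_end (a point): centre of the flat front face of the rod's black round knob (22 mm across, 14 mm long) that sticks out of the front of the compartment, 52 mm above the surface it stands on. Fully in, it has moved 30 mm along the photometer's +x and its front face still stands 22 mm proud of the housing. The rod behind it is 7 mm thick.
- dropper_a: white dropper bottle, 25 mm across, 90 mm high, light (28 g), standing loose left of the photometer's front. Origin: centre of its underside. Bystander.
- dropper_b: dropper bottle with a black top, 25 mm across, 90 mm high, beside the other. Origin: centre of its underside. Bystander.
- forceps: slim steel forceps, 127 mm long, 16 wide, 9 high, lying loose on the worktop right of the rod, pointing away from the robot. Origin: centre of its underside. Bystander.

How it is judged:
By the outcome, as a careful person would: the job done as asked, in the order asked, and still so for the second after the job is handed in, with the robot touching nothing.
It also fails if it takes over 61 s, if anything falls off the work surface, if the arm or the gripper's body presses on something with over 40 N, if the wrist force passes 120 N, or if a joint passes its speed limit or range.

## Working session

There is one attempt and no reset: what is moved stays moved. The work goes in short steps, Python scripts to look and compute and a tool call to move; the robot and the scene stay as the last step left them, time stands still between calls to the robot, and variables do not carry over. Pictures are saved under pics/ and viewed, at most 10 in all, crops included, and the job is handed in when it is done.

Besides the shell and the picture viewer there is one more tool, called after "Request:" as name(argument=value, ...), one argument or row to a line, values as JSON. arm_command: Moves the arm, as the interface text tells. Shifts and turns lie within -1 to 1; 1 stands for 20 mm of shift or 4 degrees of turn. Its arguments: {"type":"object","properties":{"deltas":{"type":"array"},"grip":{"type":"number"},"grip_force":{"type":"number"}},"required":["deltas"]}

```bash
mkdir -p pics; ls
cat > h.py <<'E'
from plant import *
import numpy as np, cv2
def cast(c,u,v,z):
    V=np.array(c["view"]);R=V[:3,:3];t=V[:3,3];o=-R.T@t
    d=R.T@np.array([(u-c["cx"])/c["fx"],-(v-c["cy"])/c["fy"],-1.0])
    return o+d*(z-o[2])/d[2]
def cloud(c):
    V=np.array(c["view"]);R=V[:3,:3];t=V[:3,3]
    v,u=np.mgrid[0:384,0:512];z=c["z_map"]
    P=np.stack([(u-c["cx"])/c["fx"]*z,-(v-c["cy"])/c["fy"]*z,-z],-1)
    return (P-t)@R
E
python3 - <<'E'
from h import *
import pickle
s=observe();print({k:np.round(v,3).tolist() for k,v in s.items()})
ims=[]
for n in ["top","side","wrist"]:
    c=read_camera(n);pickle.dump(c,open(n+'.pkl','wb'));print(n,c["fx"],c["cx"],c["cy"],np.round(c["view"],3).tolist(),[k for k in c])
    cv2.imwrite(f'pics/{n}.png',cv2.resize(c["img"][:,:,::-1],(800,600)))
E
```

```text
pics
{'time': 0.0, 'qpos': [1.102, 0.418, -0.01, 1.614, 0.005, 1.111, -0.053], 'joint_velocities': [-0.0, 0.002, 0.0, -0.001, -0.001, -0.0, 0.0], 'joint_efforts': [0.0, -85.126, 0.638, -42.6, -0.049, 0.019, 0.0], 'tcp_pos': [0.259, -0.569, 0.175], 'tool_rot': [[0.91, 0.414, -0.001], [0.414, -0.91, 0.001], [-0.0, -0.001, -1.0]], 'ft_force': [-0.801, 0.11, 0.071], 'wrist_torque': [-0.008, 0.071, 0.002], 'gripper_force': 0.0, 'gripper_width': 1.0}
top 434.89744630423195 249.04893069239145 187.7507925348285 [[-0.027, -0.999, -0.046, -0.252], [0.993, -0.032, 0.115, -0.491], [-0.116, -0.042, 0.992, -0.883], [0.0, 0.0, 0.0, 1.0]] ['img', 'z_map', 'fx', 'fy', 'cx', 'cy', 'view']
side 388.16424947159516 256.48292755773 188.79113833781173 [[-0.841, -0.542, 0.006, 0.282], [0.343, -0.523, 0.781, -0.389], [-0.42, 0.658, 0.625, -0.499], [0.0, 0.0, 0.0, 1.0]] ['img', 'z_map', 'fx', 'fy', 'cx', 'cy', 'view']
wrist 295.7960393098448 255.7232007530715 188.71820268839033 [[0.413, -0.911, -0.002, -0.625], [0.883, 0.401, -0.244, 0.026], [0.223, 0.099, 0.97, -0.391], [0.0, 0.0, 0.0, 1.0]] ['img', 'z_map', 'fx', 'fy', 'cx', 'cy', 'view']
```

View pics/top.png

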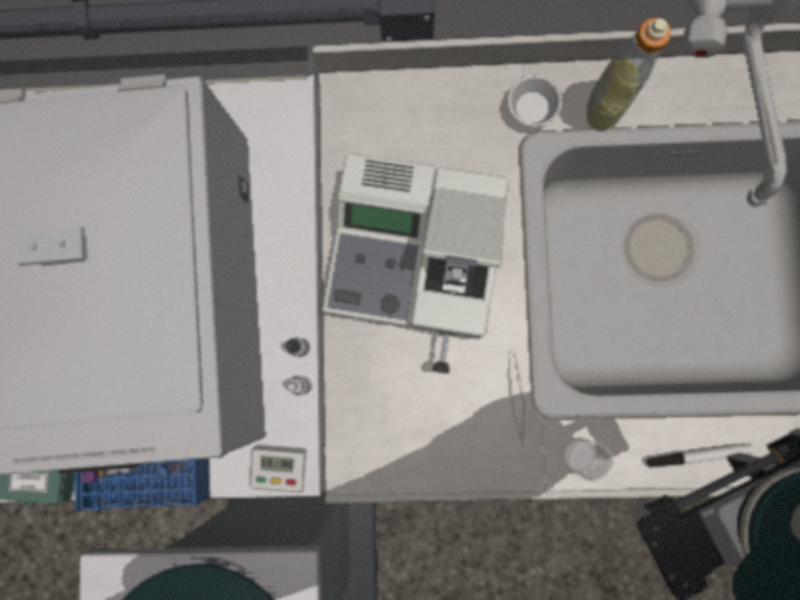

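View pics/side.png

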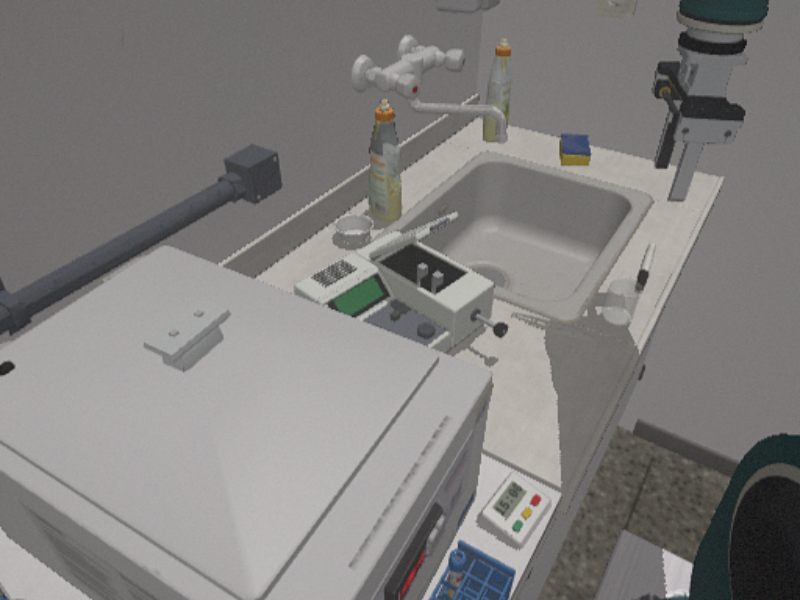

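The top view shows the photometer with these pixel positions (800x600): zero bar ~(347,297), round read key ~(390,303), knob ~(441,368), half-open lid ~(465,225). A tall box stands to the left, with its edge at ~x 205–260, and the forceps are at ~(517,400).

Run:
```python
from h import *
import pickle
c=pickle.load(open('top.pkl','rb'));P=cloud(c);im=c["img"]
g=cv2.cvtColor(im,cv2.COLOR_RGB2GRAY)
def at(u,v,r=1): 
    q=P[v-r:v+r+1,u-r:u+r+1].reshape(-1,3);return np.round(np.median(q,0),4)
for n,(u,v) in dict(zero=(222,190),read=(250,194),deck=(235,178),up=(231,166),down=(250,168),knob=(282,235),lidf=(295,160),lidr=(300,118),housingfront=(288,203),table=(300,255),box=(100,200),boxedge=(125,200),boxside=(150,200),bott=(187,222),bott2=(189,246)).items(): print(n,at(u,v),g[v,u])
print("box max y-right", )
# dark blobs in crop
u0,v0,u1,v1=200,95,335,245
crop=cv2.resize(im[v0:v1,u0:u1],None,fx=5.5,fy=4*1.0 if 0 else 5.5*0.7,interpolation=cv2.INTER_CUBIC) if 0 else cv2.resize(im[v0:v1,u0:u1],None,fx=4,fy=4,interpolation=cv2.INTER_CUBIC)
cv2.imwrite('pics/crop.png',crop[:,:,::-1])
for th in (38,46,54,62,70,80):
    n,l,st,ce=cv2.connectedComponentsWithStats((g[v0:v1,u0:u1]<th).astype(np.uint8))
    print(th,[(int(s[0]+u0),int(s[1]+v0),int(s[2]),int(s[3]),int(s[4]),round(x+u0,1),round(y+v0,1)) for s,(x,y) in zip(st[1:],ce[1:]) if s[4]>15])
# lid plane fit
Q=P[112:164,276:316].reshape(-1,3)
m=(Q[:,2]>0.09);Q=Q[m];ctr=np.median(Q,0)
for _ in range(5):
    w=np.linalg.svd(Q-Q.mean(0),full_matrices=False)[2][2];d=(Q-Q.mean(0))@w;Q=Q[abs(d)<max(0.004,0)]
w*=np.sign(w[2]);print("lid n",w,Q.mean(0),len(Q),"angle",np.arccos(w[2]),"yaw?",np.arctan2(w[1],w[0]),Q.min(0),Q.max(0))
B=P[50:280,0:130].reshape(-1,3);B=B[B[:,2]>0.1];print("box ",B.min(0),B.max(0),np.percentile(B,[2,98],axis=0))
```

```text
zero [ 0.4765 -0.2136  0.0593] 84
read [ 0.4668 -0.2695  0.0588] 82
deck [ 0.501  -0.2397  0.0515] 106
up [ 0.5246 -0.2329  0.0589] 75
down [ 0.5191 -0.2709  0.0587] 77
knob [ 0.3838 -0.3302  0.0607] 64
lidf [ 0.5134 -0.3546  0.1652] 163
lidr [ 0.6115 -0.373   0.0836] 195
housingfront [ 0.4446 -0.3432  0.0837] 201
table [ 0.3416 -0.3681 -0.0018] 203
box [ 0.4463 -0.037   0.2405] 177
boxedge [ 0.446  -0.0733  0.2302] 141
boxside [ 0.4537 -0.0884  0.1332] 95
bott [ 0.4135 -0.1476  0.0883] 56
bott2 [ 0.3676 -0.1508  0.0857] 133
box max y-right
38 []
46 [(263, 138, 5, 13, 27, np.float64(265.1), np.float64(144.7)), (275, 166, 10, 12, 49, np.float64(279.4), np.float64(171.1))]
54 [(221, 131, 4, 13, 26, np.float64(222.4), np.float64(136.8)), (262, 137, 6, 14, 50, np.float64(264.9), np.float64(144.0)), (273, 166, 12, 19, 150, np.float64(278.3), np.float64(174.1)), (300, 171, 11, 19, 140, np.float64(305.6), np.float64(179.4))]
62 [(221, 130, 47, 22, 161, np.float64(245.6), np.float64(142.9)), (273, 166, 12, 20, 190, np.float64(278.3), np.float64(175.0)), (298, 170, 13, 20, 195, np.float64(304
[... 505 characters left out ...]
), np.float64(165.4)), (247, 166, 5, 6, 24, np.float64(249.0), np.float64(168.6)), (272, 165, 14, 21, 218, np.float64(278.4), np.float64(175.0)), (296, 170, 16, 21, 240, np.float64(304.1), np.float64(179.2)), (244, 189, 9, 11, 41, np.float64(247.5), np.float64(194.1)), (277, 232, 10, 6, 46, np.float64(281.7), np.float64(234.6))]
lid n [ 0.65219798 -0.15004591  0.74305048] [ 0.55150323 -0.35920182  0.13511866] 253 angle 0.7331792720144076 yaw? -0.22612718216321706 [ 0.52141381 -0.39218614  0.11145438] [ 0.58384104 -0.32394009  0.15462047]
box  [ 0.31909397 -0.30459097  0.21219033] [0.70886683 0.15167848 0.92109988] [[ 0.32807182 -0.07441705  0.21614202]
 [ 0.69400901  0.12512042  0.28085787]]
```

View pics/crop.png

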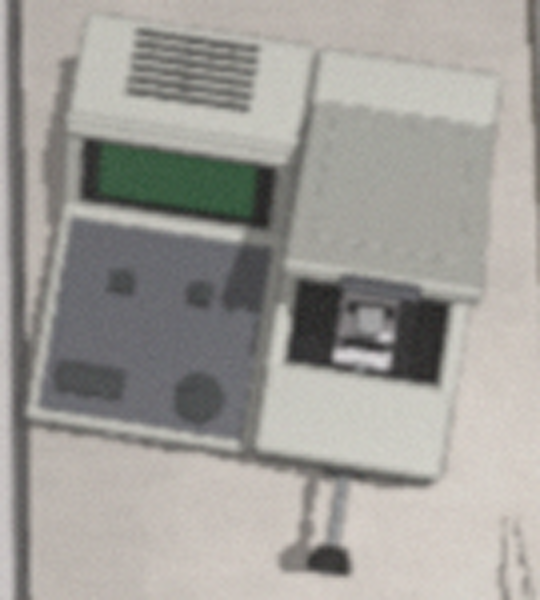

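The crop confirms four keys and the rod knob. In full-image native pixels: zero (222,190), read (249.8,194.3), up (230,165), down (250,168), knob (282,236). The yaw from the key row is about -0.17. Next I'll place the frame from the corners and the lid, then check it against the sizes given.

Run:
```python
from h import *
import pickle
c=pickle.load(open('top.pkl','rb'))
yaw=-0.172;ex=np.array([np.cos(yaw),np.sin(yaw)]);ey=np.array([-np.sin(yaw),np.cos(yaw)])
k=lambda a,b,z:cast(c,200+a/4-.4,95+b/4-.4,z)[:2]
pts=dict(zero=k(88,380,.057),read=k(199,397,.057),up=k(121,281,.057),down=k(200,293,.057),FL=k(30,416,.048),FRc=k(440,474,.0825),FLc=k(257,447,.0825),RLtop=k(90,14,.09),RRc=k(498,75,.083),knobfront=k(330,573,.046),rodmid=k(340,490,.048),lidFL=k(286,262,.17),lidFR=k(480,293,.17),lidRL=k(313,100,.09),lidRR=k(497,127,.09),slotFL=k(290,360,.0825),slotFR=k(440,384,.0825))
O=pts['FL']+0.1025*ex-0.105*ey
for n,p in pts.items():
    d=p-O; print(n,np.round(p,4),'frame',np.round([d@ex,d@ey],4))
for n in("top","side","wrist"):
    q=pickle.load(open(n+'.pkl','rb'));V=q["view"];print(n,-V[:3,:3].T@V[:3,3])
# side view knob & keys
s=pickle.load(open('side.pkl','rb'))
print("side knob",cast(s,501/1.5625,329/1.5625,.048),"side read",cast(s,426/1.5625,330/1.5625,.057))
```

```text
zero [ 0.4777 -0.2126] frame [-0.0811  0.0775]
read [ 0.4674 -0.2681] frame [-0.0818  0.021 ]
up [ 0.5274 -0.2303] frame [-0.0291  0.0685]
down [ 0.5199 -0.2701] frame [-0.0297  0.0281]
FL [ 0.4613 -0.1818] frame [-0.1025  0.105 ]
FRc [ 0.424  -0.3838] frame [-0.1047 -0.1004]
FLc [ 0.4396 -0.2966] frame [-0.1042 -0.0117]
RLtop [ 0.656  -0.2207] frame [0.096 0.1  ]
RRc [ 0.619  -0.4205] frame [ 0.0937 -0.1032]
knobfront [ 0.3783 -0.3306] frame [-0.1589 -0.0558]
rodmid [ 0.4194 -0.337 ] frame [-0.1173 -0.0551]
lidFL [ 0.5139 -0.3126] frame [-0.0283 -0.0148]
lidFR [ 0.4973 -0.3962] frame [-0.0304 -0.1   ]
lidRL [ 0.6081 -0.3292] frame [ 0.0673 -0.0151]
lidRR [ 0.5911 -0.4178] frame [ 0.0658 -0.1053]
slotFL [ 0.4814 -0.3138] frame [-0.0601 -0.0216]
slotFR [ 0.4674 -0.3857] frame [-0.0616 -0.0948]
top [ 0.37866575 -0.30459097  0.92109988]
side [0.16124434 0.27803611 0.61408232]
wrist [ 0.32245284 -0.54078714  0.38405445]
side knob [ 0.38282132 -0.33109447  0.048     ] side read [ 0.46459065 -0.26310866  0.057     ]
```

The measurements agree: width, depth, key spacing of 56/52/40 mm and knob position all match the given sizes. The origin is about (0.5443,-0.3028) and the yaw about -0.172. I'll lift, shut the fingers and align the tool with the photometer.

Request:
arm_command(
  deltas=[
    [0,0,-1,0,0,1],
    [0,0,-1,0,0,1],
    [0,0,-1,0,0,1],
    [0,0,-1,0,0,1],
    [0,0,0,0,0,1],
    [0,0,0,0,0,1],
    [0,0,0,0,0,1],
    [0,0,0,0,0,1],
    [0,0,0,0,0,0.6],
    [0,0,0,0,0,0],
  ],
  grip=0,
)

```text
time: 1.4
tcp_pos: [0.2587, -0.5688, 0.2556]
tool_rot: [[0.985, -0.172, -0.0], [-0.172, -0.985, 0.0], [-0.0, -0.0, -1.0]]
ft_force: [-0.7, -0.8, 0.2]
gripper_width: 0.007
gripper_force: 0.0
```

Request:
arm_command(
  deltas=[
    [0.94,-1,0,0,0,0],
    [0.94,-1,0,0,0,0],
    [0.94,-1,0,0,0,0],
    [0.94,-1,0,0,0,0],
    [0.94,-1,0,0,0,0],
    [0.94,-1,0,0,0,0],
    [0.94,-1,0,0,0,0],
    [0.94,-1,0,0,0,0],
    [0.94,-1,0,0,0,0],
    [0.94,-1,0,0,0,0],
    [0.94,-1,0,0,0,0],
    [0.94,-1,0,0,0,0],
  ],
)

```text
time: 2.9
tcp_pos: [0.523, -0.3709, 0.2557]
tool_rot: [[0.985, -0.171, -0.0], [-0.171, -0.985, 0.0], [-0.0, -0.0, -1.0]]
ft_force: [-0.7, -0.2, -0.1]
gripper_width: 0.009
gripper_force: 0.0
```

Request:
arm_command(
  deltas=[
    [0,-0.6,0,0,0,0],
    [0,0,1,0,0,0],
    [0,0,1,0,0,0],
    [0,0,1,0,0,0],
    [0,0,0.5,0,0,0],
    [0,0,0.3,0,0,0],
    [0,0,0,0,0,0],
  ],
)

```text
time: 3.78
tcp_pos: [0.5243, -0.3598, 0.18]
tool_rot: [[0.985, -0.173, -0.0], [-0.173, -0.985, -0.0], [-0.0, 0.0, -1.0]]
ft_force: [0.4, 0.7, 0.1]
gripper_width: 0.003
gripper_force: 0.0
```

Request:
arm_command(
  deltas=[
    [0.4,0,0,0,0,0],
    [0,0,0.3,0,0,0],
    [0,0,0.3,0,0,0],
    [0,0,0.2,0,0,0],
    [-0.1,0,0.2,0,0,0],
    [-0.1,0,0.2,0,0,0],
    [-0.1,0,0.2,0,0,0],
  ],
)

```text
time: 4.65
tcp_pos: [0.5262, -0.36, 0.1516]
tool_rot: [[0.985, -0.173, -0.0], [-0.173, -0.985, -0.0], [-0.0, 0.0, -1.0]]
ft_force: [-0.0, -0.1, -0.3]
gripper_width: 0.005
gripper_force: 0.0
```

Run:
```python
from h import *
c=read_camera("side");print(observe()["ft_force"])
cv2.imwrite('pics/s2.png',cv2.resize(c["img"][100:240,160:360,::-1],(800,560)))
```

```text
[-0.55660336  0.15006346 -0.71315738]
```

View pics/s2.png

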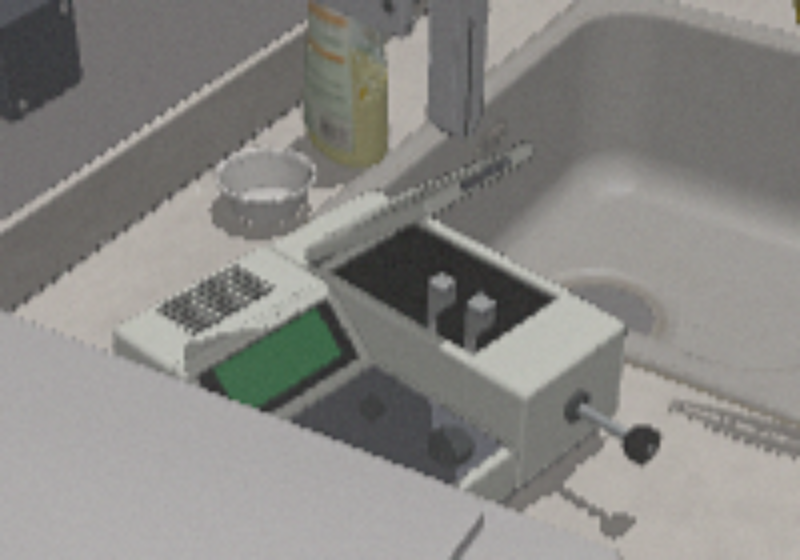

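The fingertips (column ~457, row ~133) hang just above the half-open lid, whose front lip is at about (525,155). There's no contact yet, so I'll continue down in small steps.

Request:
arm_command(
  deltas=[
    [0,0,0.2,0,0,0],
    [0,0,0.2,0,0,0],
    [0,0,0.2,0,0,0],
  ],
)

```text
time: 5.08
tcp_pos: [0.5264, -0.36, 0.1395]
tool_rot: [[0.985, -0.173, -0.0], [-0.173, -0.985, 0.0], [-0.0, -0.0, -1.0]]
ft_force: [0.1, 0.4, 0.1]
gripper_width: 0.006
gripper_force: 0.0
```

Request:
arm_command(
  deltas=[
    [-0.1,0,0.2,0,0,0],
    [-0.1,0,0.2,0,0,0],
    [-0.1,0,0.2,0,0,0],
  ],
)

```text
time: 5.45
tcp_pos: [0.5204, -0.359, 0.1276]
tool_rot: [[0.985, -0.173, 0.0], [-0.173, -0.985, -0.0], [0.0, 0.0, -1.0]]
ft_force: [-0.4, 0.2, 0.8]
gripper_width: 0.003
gripper_force: 0.3
```

Run:
```python
from h import *
c=read_camera("side");print(observe()["ft_force"])
cv2.imwrite('pics/s3.png',cv2.resize(c["img"][100:240,160:360,::-1],(800,560)))
```

```text
[ 0.24982565  0.87277719 -0.18515494]
```

View pics/s3.png

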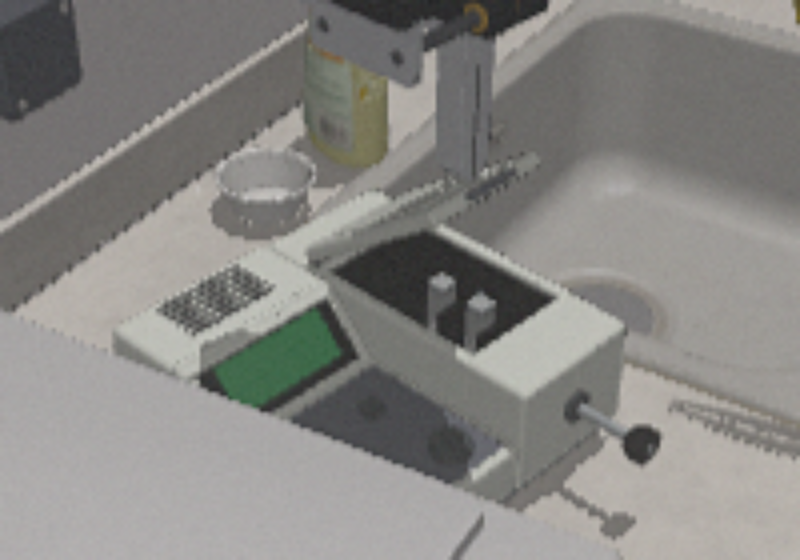

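The fingertips now touch the lid at about (465,185), and the lid has started down. I'll push on along the arc.

Request:
arm_command(
  deltas=[
    [-0.15,0,0.25,0,0,0],
    [-0.1,0,0.25,0,0,0],
    [-0.1,0,0.25,0,0,0],
    [-0.05,0,0.25,0,0,0],
    [-0.05,0,0.25,0,0,0],
  ],
)

```text
time: 6.12
tcp_pos: [0.5116, -0.3574, 0.1025]
tool_rot: [[0.985, -0.173, -0.0], [-0.173, -0.985, 0.0], [-0.0, -0.0, -1.0]]
ft_force: [-0.0, -0.4, 0.8]
gripper_width: 0.006
gripper_force: 0.3
```

Request:
arm_command(
  deltas=[
    [0,0,0.15,0,0,0],
    [0,0,0.15,0,0,0],
    [0,0,0.1,0,0,0],
    [0,0,0,0,0,0],
  ],
)

```text
time: 6.62
tcp_pos: [0.5116, -0.3574, 0.0947]
tool_rot: [[0.985, -0.173, -0.0], [-0.173, -0.985, 0.0], [-0.0, -0.0, -1.0]]
ft_force: [-0.6, 0.6, 0.3]
gripper_width: 0.006
gripper_force: 0.0
```

Shut height is about 0.0935, so I'll press in 1 mm steps until the force rises.

Request:
arm_command(
  deltas=[
    [0,0,0.05,0,0,0],
    [0,0,0.05,0,0,0],
    [0,0,0,0,0,0],
  ],
)

```text
time: 7.0
tcp_pos: [0.5116, -0.3574, 0.0928]
tool_rot: [[0.985, -0.173, -0.0], [-0.173, -0.985, 0.0], [-0.0, -0.0, -1.0]]
ft_force: [0.2, -0.3, 0.0]
gripper_width: 0.002
gripper_force: 0.2
```

Request:
arm_command(
  deltas=[
    [0,0,0.05,0,0,0],
    [0,0,0,0,0,0],
  ],
)

```text
time: 7.25
tcp_pos: [0.5116, -0.3574, 0.0917]
tool_rot: [[0.985, -0.173, -0.0], [-0.173, -0.985, 0.0], [-0.0, -0.0, -1.0]]
ft_force: [-1.2, 0.1, 0.8]
gripper_width: 0.007
gripper_force: 0.2
```

Request:
arm_command(
  deltas=[
    [0,0,0.05,0,0,0],
    [0,0,0,0,0,0],
  ],
)

```text
time: 7.5
tcp_pos: [0.5116, -0.3574, 0.0907]
tool_rot: [[0.985, -0.173, -0.0], [-0.173, -0.985, 0.0], [-0.0, -0.0, -1.0]]
ft_force: [-0.5, -0.0, 0.2]
gripper_width: 0.008
gripper_force: 0.2
```

Request:
arm_command(
  deltas=[
    [0,0,0.05,0,0,0],
    [0,0,0,0,0,0],
  ],
)

```text
time: 7.75
tcp_pos: [0.5116, -0.3574, 0.0897]
tool_rot: [[0.985, -0.173, -0.0], [-0.173, -0.985, 0.0], [-0.0, -0.0, -1.0]]
ft_force: [0.3, -0.1, 0.7]
gripper_width: 0.002
gripper_force: 0.2
```

Run:
```python
from h import *
c=read_camera("side")
F=[]
for i in range(6):
    read_camera("wrist");F.append(observe()["ft_force"])
print(np.mean(F,0))
cv2.imwrite('pics/s4.png',cv2.resize(c["img"][100:240,160:360,::-1],(800,560)))
t=read_camera("top");P=cloud(t).reshape(-1,3)
O=np.array([.5443,-.3028]);ex=np.array([.985,-.171]);ey=np.array([.171,.985])
for cam,cc in(("top",t),("side",c)):
    P=cloud(cc).reshape(-1,3);d=P[:,:2]-O;x=d@ex;y=d@ey
    for x0 in(-.08,-.05,-.03,0,.03,.05,.08):
        for y0 in (-.09,-.0585,-.03):
            m=(abs(x-x0)<.005)&(abs(y-y0)<.008)&(P[:,2]>.03)
            if m.sum()>3:print(cam,x0,y0,m.sum(),np.round(np.percentile(P[m,2],[25,50,75]),4))
```

```text
[-0.05071221  0.19017133  0.07679072]
top -0.08 -0.09 167 [0.5352 0.536  0.5364]
top -0.08 -0.0585 180 [0.5512 0.5542 0.5571]
top -0.08 -0.03 187 [0.5626 0.5648 0.5664]
top -0.05 -0.09 161 [0.5251 0.5278 0.5291]
top -0.05 -0.0585 158 [0.535  0.5372 0.5388]
top -0.05 -0.03 146 [0.5392 0.5411 0.5431]
top -0.03 -0.09 145 [0.5052 0.5062 0.5149]
top -0.03 -0.0585 74 [0.5237 0.5249 0.5263]
top -0.03 -0.03 159 [0.5249 0.5263 0.5277]
top 0 -0.09 103 [0.4931 0.495  0.4969]
top 0 -0.0585 128 [0.5006 0.5015 0.5025]
top 0 -0.03 141 [0.5094 0.5128 0.5149]
top 0.03 -0.0585 12 [0.4794 0.4807 0.482 ]
top 0.03 -0.03 71 [0.4932 0.4952 0.4973]
side -0.08 -0.09 36 [0.0832 0.0845 0.416 ]
side -0.08 -0.0585 20 [0.0826 0.083  0.0836]
side -0.08 -0.03 25 [0.0824 0.0838 0.0848]
side -0.05 -0.09 76 [0.08   0.1249 0.2539]
side -0.05 -0.0585 128 [0.2368 0.258  0.325 ]
side -0.05 -0.03 352 [0.2594 0.3509 0.3839]
side -0.03 -0.09 52 [0.0561 0.0673 0.0797]
side -0.03 -0.0585 176 [0.1312 0.1577 0.1811]
side -0.03 -0.03 98 [0.2314 0.3148 0.321 ]
side 0 -0.0585 34 [0.0568 0.0658 0.1115]
side 0 -0.03 47 [0.1139 0.3079 0.3164]
side 0.03 -0.09 8 [0.1031 0.1039 0.1045]
side 0.03 -0.0585 12 [0.1034 0.1048 0.1058]
side 0.03 -0.03 25 [0.1047 0.3748 0.4166]
side 0.05 -0.09 15 [0.0321 0.0378 0.0985]
side 0.05 -0.0585 31 [0.0477 0.0539 0.0976]
side 0.05 -0.03 19 [0.0792 0.0984 0.1005]
side 0.08 -0.09 16 [0.0826 0.0833 0.0843]
side 0.08 -0.0585 13 [0.0827 0.083  0.0838]
side 0.08 -0.03 16 [0.0831 0.0835 0.0841]
```

View pics/s4.png

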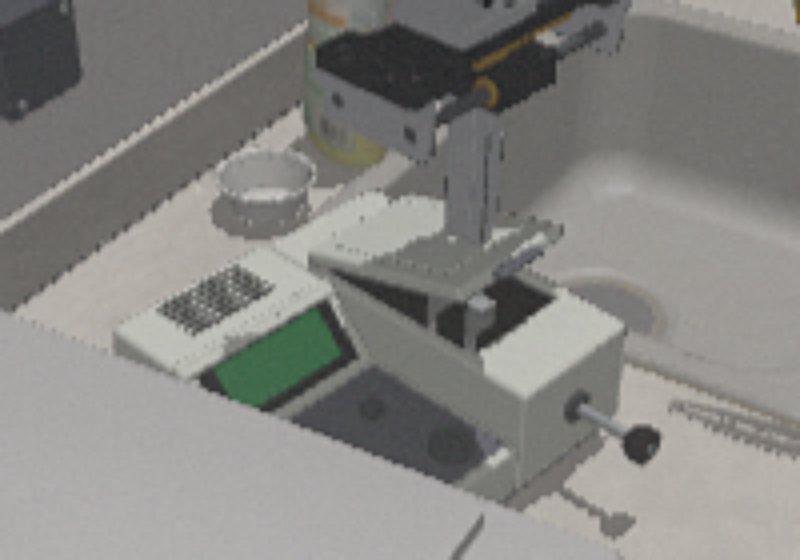

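The lid is still about 0.25 rad open: its front lip is at ~(540,240) and the finger ends at ~(468,240). The real tips seem to sit above the reported TCP, so I'll check where they are.

Run:
```python
from h import *
c=read_camera("side");s=observe();p=s["tcp_pos"];print(p)
V=np.array(c["view"]);R=V[:3,:3];t=V[:3,3]
for dz in (0,.01,.02,.03):
    q=R@(np.array(p)+[0,0,dz])+t;print(dz,c["cx"]+c["fx"]*q[0]/-q[2],c["cy"]-c["fy"]*q[1]/-q[2],-q[2])
P=cloud(c)
for v in range(140,172,2):print(v,[np.round(P[v,u],3).tolist() for u in (272,277,282)])
```

```text
[ 0.51163376 -0.35742326  0.08983482]
0 276.6468204172064 170.08301265803402 0.892979671830775
0.01 276.8172111765046 166.534204148368 0.8867293441331736
0.02 276.99002106916623 162.93501120998218 0.8804790164355724
0.03 277.16530198221983 159.2843531673242 0.874228688737971
140 [[0.52, -0.345, 0.174], [0.508, -0.346, 0.178], [0.503, -0.358, 0.173]]
142 [[0.519, -0.345, 0.169], [0.507, -0.345, 0.173], [0.503, -0.359, 0.167]]
144 [[0.521, -0.347, 0.163], [0.508, -0.347, 0.167], [0.501, -0.357, 0.164]]
146 [[0.521, -0.349, 0.156], [0.506, -0.344, 0.164], [0.502, -0.36, 0.157]]
148 [[0.52, -0.346, 0.153], [0.506, -0.344, 0.159], [0.502, -0.36, 0.152]]
150 [[0.52, -0.347, 0.148], [0.506, -0.344, 0.154], [0.501, -0.358, 0.148]]
152 [[0.52, -0.347, 0.142], [0.505, -0.343, 0.15], [0.502, -0.36, 0.142]]
154 [[0.52, -0.347, 0.137], [0.505, -0.344, 0.144], [0.502, -0.361, 0.136]]
156 [[0.519, -0.347, 0.132], [0.505, -0.344, 0.139], [0.502, -0.362, 0.13]]
158 [[0.529, -0.364, 0.113], [0.505, -0.345, 0.133], [0.502, -0.362, 0.124]]
160 [[0.523, -0.353, 0.116], [0.511, -0.356, 0.119], [0.499, -0.357, 0.123]]
162 [[0.517, -0.344, 0.118], [0.506, -0.348, 0.12], [0.495, -0.35, 0.123]]
164 [[0.511, -0.334, 0.121], [0.502, -0.34, 0.121], [0.49, -0.341, 0.125]]
166 [[0.507, -0.327, 0.121], [0.497, -0.332, 0.122], [0.485, -0.331, 0.127]]
168 [[0.503, -0.321, 0.121], [0.49, -0.32, 0.127], [0.483, -0.328, 0.125]]
170 [[0.498, -0.312, 0.123], [0.487, -0.314, 0.126], [0.483, -0.329, 0.119]]
```

The finger ends at z≈0.12 while the TCP reads 0.090, so the tips sit about 30 mm above the reported TCP. The xy agrees. I'll continue down to TCP z≈0.064.

Request:
arm_command(
  deltas=[
    [-0.1,0,0.25,0,0,0],
    [-0.1,0,0.25,0,0,0],
    [-0.05,0,0.25,0,0,0],
    [0,0,0.2,0,0,0],
    [0,0,0.1,0,0,0],
    [0,0,0,0,0,0],
  ],
)

```text
time: 8.95
tcp_pos: [0.5067, -0.3566, 0.0687]
tool_rot: [[0.985, -0.173, -0.0], [-0.173, -0.985, 0.0], [-0.0, -0.0, -1.0]]
ft_force: [0.8, -0.4, -0.0]
gripper_width: 0.004
gripper_force: 0.0
```

Request:
arm_command(
  deltas=[
    [0,0,0.1,0,0,0],
    [0,0,0.05,0,0,0],
    [0,0,0,0,0,0],
  ],
)

```text
time: 9.32
tcp_pos: [0.5067, -0.3565, 0.0658]
tool_rot: [[0.985, -0.173, -0.0], [-0.173, -0.985, 0.0], [-0.0, -0.0, -1.0]]
ft_force: [-0.2, -0.8, -0.5]
gripper_width: 0.004
gripper_force: 0.0
```

Request:
arm_command(
  deltas=[
    [0,0,0.05,0,0,0],
    [0,0,0.05,0,0,0],
    [0,0,0,0,0,0],
  ],
)

```text
time: 9.7
tcp_pos: [0.5068, -0.3566, 0.0641]
tool_rot: [[0.985, -0.173, 0.0], [-0.173, -0.985, -0.0], [0.0, 0.0, -1.0]]
ft_force: [-1.5, 1.5, 3.6]
gripper_width: 0.005
gripper_force: 2.8
```

Run:
```python
from h import *
c=read_camera("side");s=observe();print(s["tcp_pos"])
F=[]
for i in range(5): read_camera("wrist");F.append(observe()["ft_force"])
print(np.mean(F,0),np.std(F,0))
cv2.imwrite('pics/s5.png',cv2.resize(c["img"][100:240,160:360,::-1],(800,560)))
P=cloud(c)
for v in range(150,182,2):print(v,[np.round(P[v,u],3).tolist() for u in (265,272,277,282,287)])
```

```text
[ 0.50673997 -0.35660115  0.06413157]
[-2.3060089   1.3205019   5.37482203] [0.34205048 0.21936894 0.62003299]
150 [[0.494, -0.274, 0.196], [0.68, -0.625, -0.06], [0.506, -0.345, 0.153], [0.497, -0.351, 0.154], [0.676, -0.722, -0.112]]
152 [[0.569, -0.399, 0.096], [0.68, -0.627, -0.069], [0.506, -0.344, 0.149], [0.497, -0.351, 0.148], [0.678, -0.727, -0.123]]
154 [[0.563, -0.389, 0.098], [0.551, -0.401, 0.095], [0.506, -0.344, 0.143], [0.498, -0.354, 0.141], [0.677, -0.725, -0.13]]
156 [[0.559, -0.383, 0.097], [0.546, -0.394, 0.095], [0.505, -0.344, 0.139], [0.498, -0.354, 0.136], [0.677, -0.727, -0.139]]
158 [[0.556, -0.378, 0.095], [0.541, -0.386, 0.096], [0.505, -0.345, 0.133], [0.499, -0.356, 0.129], [0.672, -0.719, -0.142]]
160 [[0.551, -0.369, 0.096], [0.537, -0.379, 0.096], [0.504, -0.342, 0.13], [0.499, -0.356, 0.123], [0.67, -0.715, -0.146]]
162 [[0.546, -0.361, 0.097], [0.532, -0.37, 0.097], [0.504, -0.344, 0.123], [0.499, -0.358, 0.117], [0.504, -0.392, 0.095]]
164 [[0.541, -0.353, 0.098], [0.529, -0.365, 0.096], [0.504, -0.344, 0.118], [0.5, -0.359, 0.11], [0.5, -0.386, 0
[... 298 characters left out ...]
 0.095], [0.508, -0.353, 0.094], [0.497, -0.357, 0.096], [0.489, -0.365, 0.095]]
172 [[0.525, -0.328, 0.097], [0.512, -0.337, 0.096], [0.504, -0.345, 0.095], [0.493, -0.349, 0.097], [0.484, -0.356, 0.096]]
174 [[0.521, -0.322, 0.097], [0.509, -0.332, 0.095], [0.5, -0.34, 0.094], [0.491, -0.345, 0.095], [0.482, -0.352, 0.094]]
176 [[0.519, -0.318, 0.094], [0.504, -0.324, 0.097], [0.497, -0.333, 0.094], [0.487, -0.338, 0.095], [0.479, -0.347, 0.093]]
178 [[0.515, -0.312, 0.094], [0.502, -0.32, 0.094], [0.493, -0.327, 0.094], [0.483, -0.333, 0.094], [0.476, -0.342, 0.092]]
180 [[0.513, -0.309, 0.091], [0.497, -0.313, 0.096], [0.488, -0.318, 0.096], [0.48, -0.326, 0.095], [0.472, -0.335, 0.092]]
```

View pics/s5.png

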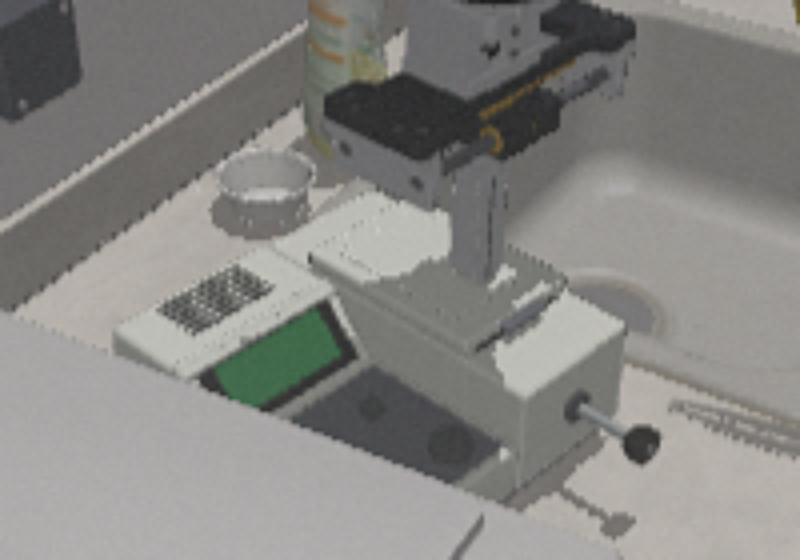

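The lid is shut: flat at z≈0.095, lip at (530,305), and the force has risen to 5 N at the stop. I'll give it a slight extra press, then lift and move over the zero key.

Request:
arm_command(
  deltas=[
    [0,0,0.03,0,0,0],
    [0,0,0,0,0,0],
    [0,0,-1,0,0,0],
    [0,0,-1,0,0,0],
    [-0.3,-1,0,0,0,0],
    [-0.4,-1,0,0,0,0],
    [-0.4,-1,0,0,0,0],
    [-0.4,-1,0,0,0,0],
    [-0.4,-1,0,0,0,0],
    [-0.4,-1,0,0,0,0],
    [-0.4,-0.8,0,0,0,0],
    [0,0,0,0,0,0],
  ],
)

```text
time: 11.5
tcp_pos: [0.4769, -0.2121, 0.1034]
tool_rot: [[0.985, -0.171, -0.0], [-0.171, -0.985, 0.0], [-0.0, -0.0, -1.0]]
ft_force: [-0.3, -1.3, 1.0]
gripper_width: 0.003
gripper_force: 0.0
```

Request:
arm_command(
  deltas=[
    [0,0,1,0,0,0],
    [0,0,1,0,0,0],
    [0,0,1,0,0,0],
    [0,0,0.4,0,0,0],
    [0,0,0.1,0,0,0],
    [0,0,0,0,0,0],
  ],
)

```text
time: 12.25
tcp_pos: [0.4773, -0.2135, 0.0337]
tool_rot: [[0.985, -0.173, 0.001], [-0.173, -0.985, -0.0], [0.001, 0.0, -1.0]]
ft_force: [-1.0, -0.1, -0.5]
gripper_width: 0.006
gripper_force: 0.0
```

Request:
arm_command(
  deltas=[
    [0,0,0.1,0,0,0],
    [0,0,0.1,0,0,0],
    [0,0,0.1,0,0,0],
    [0,0,0,0,0,0],
  ],
)

```text
time: 12.75
tcp_pos: [0.4771, -0.2133, 0.0272]
tool_rot: [[0.985, -0.173, -0.0], [-0.173, -0.985, 0.0], [-0.0, -0.0, -1.0]]
ft_force: [0.3, -0.4, 1.6]
gripper_width: 0.005
gripper_force: 1.0
```

Contact came at TCP z≈0.027, as predicted. Now the press.

Request:
arm_command(
  deltas=[
    [0,0,0.1,0,0,0],
    [0,0,0.1,0,0,0],
    [0,0,0,0,0,0],
    [0,0,0,0,0,0],
  ],
)

```text
time: 13.25
tcp_pos: [0.4771, -0.2133, 0.0233]
tool_rot: [[0.985, -0.173, 0.0], [-0.173, -0.985, -0.0], [0.0, 0.0, -1.0]]
ft_force: [0.7, -0.4, 3.9]
gripper_width: 0.007
gripper_force: 2.2
```

Request:
arm_command(
  deltas=[
    [0,0,0.04,0,0,0],
    [0,0,0,0,0,0],
    [0,0,-0.5,0,0,0],
    [0,0,-1,0,0,0],
    [0,0,-1,0,0,0],
    [0,0,-0.6,0,0,0],
  ],
)

```text
time: 14.0
tcp_pos: [0.4772, -0.2133, 0.0856]
tool_rot: [[0.985, -0.173, 0.001], [-0.173, -0.985, -0.0], [0.001, 0.0, -1.0]]
ft_force: [0.7, 0.3, 0.1]
gripper_width: 0.003
gripper_force: 0.0
```

Request:
arm_command(
  deltas=[
    [-0.6,1,0,0,0,0],
    [-0.8,1,0,0,0,0],
    [-0.8,1,0,0,0,0],
    [-0.8,1,0,0,0,0],
    [-0.8,1,0,0,0,0],
    [-0.8,1,0,0,0,0],
    [-0.8,0.6,0,0,0,0],
    [0,0,0,0,0,0],
    [0,0,0,0,0,0],
  ],
)

```text
time: 15.12
tcp_pos: [0.3484, -0.3242, 0.0845]
tool_rot: [[0.985, -0.172, 0.0], [-0.172, -0.985, 0.0], [0.0, -0.0, -1.0]]
ft_force: [-0.3, 0.7, -0.7]
gripper_width: 0.004
gripper_force: 0.0
```

Request:
arm_command(
  deltas=[
    [0,0,1,0,0,0],
    [0,0,1,0,0,0],
    [0,0,1,0,0,0],
    [0,0,0.7,0,0,0],
    [0.5,0,0,0,0,0],
    [0.4,0,0,0,0,0],
    [0,0,0,0,0,0],
  ],
)

```text
time: 16.0
tcp_pos: [0.3667, -0.328, 0.011]
tool_rot: [[0.985, -0.172, 0.001], [-0.172, -0.985, -0.001], [0.001, 0.0, -1.0]]
ft_force: [-0.1, -0.3, 0.9]
gripper_width: 0.006
gripper_force: 0.0
```

Request:
arm_command(
  deltas=[
    [0.2,0,0,0,0,0],
    [0.2,0,0,0,0,0],
    [0.2,0,0,0,0,0],
    [0.2,0,0,0,0,0],
  ],
)

```text
time: 16.5
tcp_pos: [0.3815, -0.3307, 0.0105]
tool_rot: [[0.985, -0.173, -0.0], [-0.173, -0.985, -0.0], [-0.0, 0.0, -1.0]]
ft_force: [-2.7, -0.6, 1.8]
gripper_width: 0.007
gripper_force: 1.4
```

Request:
arm_command(
  deltas=[
    [0.2,0,0,0,0,0],
    [0.2,0,0,0,0,0],
    [0.2,0,0,0,0,0],
    [0.2,0,0,0,0,0],
  ],
)

```text
time: 17.0
tcp_pos: [0.3973, -0.3334, 0.0104]
tool_rot: [[0.985, -0.173, -0.0], [-0.173, -0.985, 0.0], [-0.0, 0.0, -1.0]]
ft_force: [-7.5, -1.2, 0.7]
gripper_width: 0.005
gripper_force: 3.6
```

The force has risen to 7.5 N about 7 mm short of nominal, so I'll look.

Run:
```python
from h import *
c=read_camera("side")
F=[]
for i in range(4): read_camera("wrist");F.append(observe()["ft_force"])
print(np.mean(F,0))
cv2.imwrite('pics/s6.png',cv2.resize(c["img"][120:260,200:400,::-1],(800,560)))
```

```text
[-3.23752346 -1.07469428  1.23313683]
```

View pics/s6.png

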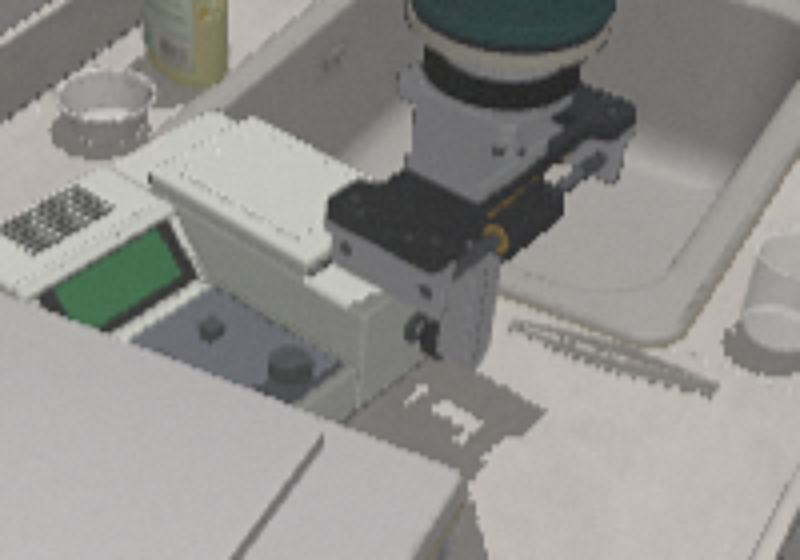

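The lid is shut. The knob at ~(430,335) is nearly in, with a short gap left to the housing, and the static force is back at friction level. I'll push on gently.

Request:
arm_command(
  deltas=[
    [0.1,0,0,0,0,0],
    [0.1,0,0,0,0,0],
    [0,0,0,0,0,0],
    [0,0,0,0,0,0],
  ],
)

```text
time: 17.75
tcp_pos: [0.3978, -0.3333, 0.0097]
tool_rot: [[0.985, -0.174, -0.005], [-0.174, -0.985, 0.002], [-0.006, -0.001, -1.0]]
ft_force: [-19.0, 2.3, 8.1]
gripper_width: 0.007
gripper_force: 9.8
```

Request:
arm_command(
  deltas=[
    [0.1,0,0,0,0,0],
    [0,0,0,0,0,0],
    [0,0,0,0,0,0],
  ],
)

```text
time: 18.12
tcp_pos: [0.399, -0.3338, 0.0096]
tool_rot: [[0.985, -0.174, -0.006], [-0.174, -0.985, 0.002], [-0.007, -0.001, -1.0]]
ft_force: [-22.0, 0.3, 10.5]
gripper_width: 0.006
gripper_force: 11.5
```

That is a firm stop. I'll back off at once, rise clear and check the rod and the photometer pose.

Request:
arm_command(
  deltas=[
    [-0.5,0,0,0,0,0],
    [-1,0,0,0,0,0],
    [-0.5,0,0,0,0,0],
    [0,0,-1,0,0,0],
    [0,0,-1,0,0,0],
    [0,0,-1,0,0,0],
    [0,0,-1,0,0,0],
    [0,0,0,0,0,0],
  ],
)

```text
time: 19.12
tcp_pos: [0.3647, -0.3279, 0.0917]
tool_rot: [[0.985, -0.172, 0.002], [-0.172, -0.985, -0.002], [0.003, 0.001, -1.0]]
ft_force: [-0.0, 0.4, -0.6]
gripper_width: 0.006
gripper_force: 0.0
```

Run:
```python
from h import *
import pickle
s=read_camera("side");t=read_camera("top");s0=pickle.load(open('side.pkl','rb'));t0=pickle.load(open('top.pkl','rb'))
a=cv2.resize(s["img"][170:240,230:340],(440,280),interpolation=cv2.INTER_CUBIC);b=cv2.resize(s0["img"][170:240,230:340],(440,280),interpolation=cv2.INTER_CUBIC)
c=cv2.resize(t["img"][100:245,200:320],(300,362),interpolation=cv2.INTER_CUBIC)
o=np.zeros((580,760,3),np.uint8);o[:280,:440]=a;o[290:570,:440]=b;o[:362,450:750]=c
cv2.imwrite('pics/s7.png',o[:,:,::-1])
# pose shift: match read/deck patch in both views
for n,x0,x1,(v0,v1,u0,u1) in(("side",s0,s,(172,212,225,300)),):
    g0=cv2.cvtColor(x0["img"],cv2.COLOR_RGB2GRAY);g1=cv2.cvtColor(x1["img"],cv2.COLOR_RGB2GRAY)
    r=cv2.matchTemplate(g1[v0-10:v1+10,u0-10:u1+10],g0[v0:v1,u0:u1],cv2.TM_CCOEFF_NORMED);print(n,cv2.minMaxLoc(r),"zero shift =(10,10)")
    print(cv2.phaseCorrelate(g0[v0:v1,u0:u1].astype(np.float32),g1[v0:v1,u0:u1].astype(np.float32)))
g0,g1=[cv2.cvtColor(x["img"],cv2.COLOR_RGB2GRAY).astype(np.float32) for x in(t0,t)]
for r in((180,205,208,262),(100,150,215,262)):print("top",cv2.phaseCorrelate(g0[r[0]:r[1],r[2]:r[3]],g1[r[0]:r[1],r[2]:r[3]]))
```

```text
side (-0.1861264705657959, 0.5003767013549805, (20, 20), (10, 10)) zero shift =(10,10)
((-0.1318836019618459, 0.135304435826761), 0.4793816401163737)
top ((-0.32688476207929185, -0.41344333295791813), 0.6114963460851599)
top ((-0.13853114062029803, -0.23095098327958397), 1.0254102456569671)
```

View pics/s7.png

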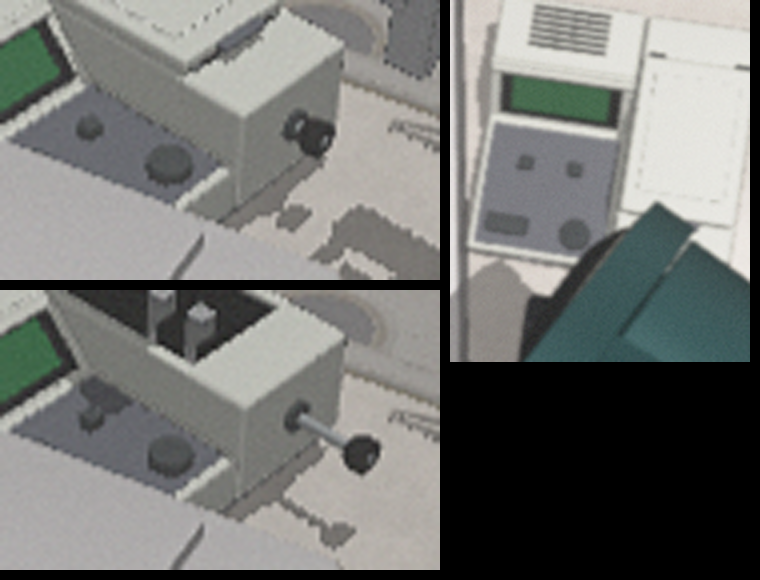

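The photometer hasn't moved (sub-pixel), the lid is shut and the knob stands close to the housing. I'll measure the rod travel numerically.

Run:
```python
from h import *
import pickle
s=read_camera("side");s0=pickle.load(open('side.pkl','rb'))
res=[]
for x,(u0,u1,v0,v1) in((s0,(312,330,200,222)),(s,(303,322,193,215))):
    g=cv2.cvtColor(x["img"],cv2.COLOR_RGB2GRAY)[v0:v1,u0:u1]
    for th in(40,50,60):
        n,l,st,ce=cv2.connectedComponentsWithStats((g<th).astype(np.uint8));i=1+np.argmax(st[1:,4])
        # right/front boundary and centroid
        p=cast(x,ce[i][0]+u0,ce[i][1]+v0,.048);pr=cast(x,st[i][0]+st[i][2]+u0,ce[i][1]+v0,.048)
        print(th,st[i],np.round(p[:2],4),np.round(((p[:2]-[.5443,-.3028])@[.985,-.171]),4));
V=np.array(s["view"]);O=np.array([.5443,-.3028])
for d in(-.1565,-.1265):
    for n,e in(("face",d),("back",d+.014)):
        w=np.append(O+e*np.array([.985,-.171])-.0557*np.array([.171,.985]),.048);q=V[:3,:3]@w+V[:3,3];print(n,e,s["cx"]+s["fx"]*q[0]/-q[2],s["cy"]-s["fy"]*q[1]/-q[2])
P=cloud(s);d=(P[...,:2]-O)@[.985,-.171];y=(P[...,:2]-O)@[.171,.985]
for z,n in((s,"now"),(s0,"start")):
    P=cloud(z);x=(P[...,:2]-O)@[.985,-.171];y=(P[...,:2]-O)@[.171,.985]
    m=(abs(y+.0557)<.009)&(P[...,2]>.036)&(P[...,2]<.062)&(x<-.107)&(x>-.18)&(z["img"].mean(-1)<60)
    print(n,m.sum(),np.round(np.percentile(x[m],[5,10,25,50,75]),4))
    h=(abs(y+.09)<.01)&(P[...,2]>.03)&(P[...,2]<.075)&(x<-.09)&(x>-.12)
    print(" housing",h.sum(),np.round(np.percentile(x[h],[25,50,75]),4) if h.sum() else 0)
```

```text
40 [ 8 15  1  1  1] [ 0.3778 -0.3173] -0.1616
50 [11  8  2  2  3] [ 0.3806 -0.34  ] -0.1549
60 [ 4  7  9  9 48] [ 0.3852 -0.3302] -0.152Traceback (most recent call last):
  File "<stdin>", line 8, in <module>
    return _wrapfunc(a, 'argmax', axis=axis, out=out, **kwds)
    return bound(*args, **kwds)
ValueError: attempt to get argmax of an empty sequence
```

Run:
```python
from h import *
import pickle
s=read_camera("side");s0=pickle.load(open('side.pkl','rb'));O=np.array([.5443,-.3028])
for x,(u0,u1,v0,v1) in((s0,(312,330,200,222)),(s,(303,322,193,215))):
    g=cv2.cvtColor(x["img"],cv2.COLOR_RGB2GRAY)[v0:v1,u0:u1]
    for th in(60,66,72):
        n,l,st,ce=cv2.connectedComponentsWithStats((g<th).astype(np.uint8));i=1+np.argmax(st[1:,4])
        p=cast(x,ce[i][0]+u0,ce[i][1]+v0,.048)
        print(th,st[i],np.round((p[:2]-O)@[.985,-.171],4))
for z,n in((s,"now"),(s0,"start")):
    P=cloud(z);x=(P[...,:2]-O)@[.985,-.171];y=(P[...,:2]-O)@[.171,.985]
    m=(abs(y+.0557)<.009)&(P[...,2]>.036)&(P[...,2]<.062)&(x<-.107)&(x>-.18)&(z["img"].mean(-1)<75)
    print(n,m.sum(),np.round(np.percentile(x[m],[5,10,25,50,75]),4))
    h=(abs(y+.09)<.01)&(P[...,2]>.03)&(P[...,2]<.075)&(x<-.09)&(x>-.12)
    print(" housing",h.sum(),np.round(np.percentile(x[h],[25,50,75]),4) if h.sum() else 0)
```

```text
60 [ 4  7  9  9 48] -0.152
66 [ 4  7  9  9 54] -0.1525
72 [ 4  7  9  9 58] -0.1527
60 [ 2  7  8  9 41] -0.1208
66 [ 1  6  9 10 55] -0.1197
72 [ 0  6 11 10 64] -0.1194
now 51 [-0.1281 -0.1278 -0.1272 -0.1242 -0.116 ]
 housing 63 [-0.1065 -0.106  -0.1056]
start 46 [-0.1595 -0.1593 -0.1586 -0.1558 -0.1112]
 housing 63 [-0.1079 -0.1077 -0.1072]
```

The knob face stands 21.5 mm proud of the housing, against 22 expected, and the travel is about 31 mm, so the rod is fully in. Now the read key.

Request:
arm_command(
  deltas=[
    [1,-1,0,0,0,0],
    [1,-1,0,0,0,0],
    [1,-1,0,0,0,0],
    [1,-0.8,0,0,0,0],
    [0.6,0,0,0,0,0],
    [0,0,0,0,0,0],
    [0,0,0,0,0,0],
  ],
)

```text
time: 20.2
tcp_pos: [0.4664, -0.2691, 0.0901]
tool_rot: [[0.985, -0.174, -0.001], [-0.174, -0.985, 0.0], [-0.001, 0.0, -1.0]]
ft_force: [0.4, -0.9, -0.5]
gripper_width: 0.004
gripper_force: 0.0
```

Request:
arm_command(
  deltas=[
    [0.1,0,1,0,0,0],
    [0,0,1,0,0,0],
    [0,0,0.6,0,0,0],
    [0,0,0.3,0,0,0],
    [0,0,0.1,0,0,0],
    [0,0,0,0,0,0],
  ],
)

```text
time: 20.95
tcp_pos: [0.4695, -0.2689, 0.0308]
tool_rot: [[0.985, -0.173, 0.0], [-0.173, -0.985, -0.0], [0.0, 0.0, -1.0]]
ft_force: [1.0, -0.5, 0.2]
gripper_width: 0.001
gripper_force: 0.0
```

Request:
arm_command(
  deltas=[
    [0,0,0.1,0,0,0],
    [0,0,0.1,0,0,0],
    [0,0,0,0,0,0],
  ],
)

```text
time: 21.32
tcp_pos: [0.4695, -0.2689, 0.0265]
tool_rot: [[0.985, -0.173, 0.0], [-0.173, -0.985, -0.0], [0.0, 0.0, -1.0]]
ft_force: [0.9, 0.4, 2.6]
gripper_width: 0.001
gripper_force: 1.2
```

Request:
arm_command(
  deltas=[
    [0,0,0.1,0,0,0],
    [0,0,0.08,0,0,0],
    [0,0,0,0,0,0],
    [0,0,0,0,0,0],
  ],
)

```text
time: 21.82
tcp_pos: [0.4695, -0.2689, 0.0229]
tool_rot: [[0.985, -0.173, 0.0], [-0.173, -0.985, -0.0], [0.0, 0.0, -1.0]]
ft_force: [2.2, -1.4, 4.8]
gripper_width: 0.005
gripper_force: 2.3
```

Request:
arm_command(
  deltas=[
    [0,0,-0.5,0,0,0],
    [0,0,-1,0,0,0],
    [0,0,-1,0,0,0],
    [0,0,-1,0,0,0],
    [0,0,-1,0,0,0],
    [0,0,-1,0,0,0],
    [0,0,0,0,0,0],
    [0,0,0,0,0,0],
  ],
)

```text
time: 22.82
tcp_pos: [0.4688, -0.2685, 0.1322]
tool_rot: [[0.985, -0.173, -0.001], [-0.173, -0.985, 0.001], [-0.001, -0.0, -1.0]]
ft_force: [0.0, -0.8, -0.1]
gripper_width: 0.007
gripper_force: 0.0
```

```bash
python3 -c "
from plant import *
print(hand_in())"
```

```text
the job is handed in; nothing more can be done
None
```

The job is handed in at about 23 s of the 61 s: lid shut, zero key pressed and released, rod fully in, then read key pressed and released; the rod push peaked at about 22 N against its stop and may have shifted the photometer 1–2 mm.

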